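Tuck the flashing under the model roof's lapped shingles and hold it flat

ROBOT

A 6-joint arm with a two-finger parallel gripper is mounted at the origin on the work surface. World frame = base frame: x ahead of the robot, y to its left, z up, the work surface at z = 0. Lengths are in mm, angles in degrees, forces in N, time in s.
With the tool pointing down it reaches from about 350 to 850 mm from the base axis. Payload 8.1 kg.
Tool frame: the origin (TCP) lies midway between the tips of the shut fingers; the grasp point (between the pads) lies 19 mm behind it (env.grasp_offset is the distance from the TCP to the grasp point, in mm); z points along the fingers, y is the line along which they close (so a half turn about z gives the same grasp; the last joint's range is limited). The gripper opens to 93 mm and grips with 3 to 60 N. Pads are 15 mm wide; open, the fingers measure 128 mm over their backs; the gripper's body (75 mm by 188 mm) begins 65 mm behind the grasp point.
Start: joints at [-69.408, 7.471, 85.268, -0, 87.261, -4.893], TCP at [258.186, -541.613, 218.635] pointing down, gripper open.
Joint ranges: [-169.43, 169.43], [-51.17, 129.36], [1.28, 143.12], [-76.62, 256.62], [0, 156.53], [-152.29, 152.29]. Speed limits (degrees/s): [136.94, 136.94, 159.86, 180, 180, 180].

INTERFACE

Orientations are given as a 3x3 rotation matrix whose columns are the frame's x, y, z axes.
In Python, from cell import env, vision, ticket, read_state gives the robot as it stands (env), with the cameras (vision), the job (ticket) and the readings as plain functions.
- The arm moves only by the tool shift_gripper, called after ">>>" as name(argument=value, ...), one argument or row to a line, values as JSON. Schema: {"type":"object","properties":{"moves":{"type":"array","items":{"type":"object","properties":{"tx":{"type":"number"},"ty":{"type":"number"},"tz":{"type":"number"},"yaw":{"type":"number"}},"additionalProperties":false},"minItems":1,"maxItems":8},"jaw":{"type":"number"},"grip_force":{"type":"number"},"only":{"type":"string"},"quiet":{"type":"boolean"},"lines":{"type":"string"}},"required":["moves"],"additionalProperties":false}. moves is a list of rows, 1 to 8 of them, each an object with the fields tx, ty, tz (the shift in mm), yaw (a turn about the tool's z in degrees); a field left out counts as zero; each row shifts and turns the commanded pose from where the row before left it, along the tool's axes as they then stand; what a row does not reach is not made up. A row lasts 1/8 s, in which the tool goes at most 62.5 mm and 10.7 degrees, less where a joint would pass 70% of its speed; a pose out of reach is approached as far as the arm can. jaw is the finger opening in mm, set as the call begins (left out keeps the last). The fingers move at their own pace and stop on an object; grip_force is the grip in N (left out, the last holds). Time passes only in rows, so rows that do not move let the fingers close. The tool returns the time, the measured TCP pose, the force, the opening and the grip force at its end. only (a regular expression) keeps the lines of the reply that match it, lines (a string "A,B") keeps lines A to B, and quiet returns only ok. Input that does not fit is refused with a message, and nothing moves.
- read_state(): the state, without advancing time (a new reading comes with each control period).
- vision.snapshot(name): name is "side" or "top" or "wrist"; returns a dict with "color" (480x640x3 uint8, red, green, blue), "depth" (480x640 float32, mm along the optical axis (not along the pixel's ray), 0 where there is no reading), "vfov" (degrees; the focal length in pixels is half the picture's height over the tangent of half this angle, whatever the lens; pixels are square), "cx", "cy" (the principal point, pixels), "cam_to_world" (4x4, takes a point from camera to world coordinates). Camera axes: x right, y down, z forward; pixel columns grow to the right and rows downward; lengths in mm; the calibration is good to about 2 mm. A picture is of the moment at which its call begins.
- ticket.hand_in(): hands the job in; it is judged then, once.
The state is a dict: "t": time; "joint_positions": joint angles; "joint_vel": joint speeds; "effort": joint torques, N m; "tool_pos": TCP position; "tool_rot": TCP orientation; "contact_force": force on the tool from outside, world axes, zero at the start; "wrist_torque": the same for the moment, N m; "opening": finger opening in mm; "grasp_force": force on a finger pad.
Only numpy, scipy, OpenCV 4.12 (cv2) and the standard library are available. Lean on these libraries where they do the work, as an engineer would, in place of code of your own. Each camera call takes 0.05 s, during which the arm holds its last target. There are 200 camera calls.

TASK

On the model maker's bench, take the aluminium flashing by its wooden batten and lay it on the bare part of the model roof's board, square to the shingles and centred on them; then slide its free edge in under the loose lowest row of shingles until it comes up against the stop hidden underneath, without lifting that row. Finish while still holding the batten, keeping the flashing pressed firmly flat on the roof board with about 10 N of push, and leave the glue bottle, the wood offcut and the jar standing on the roof where they are.

Things in the scene. Friction and masses are not known exactly. Their poses are not given: they have to be found in the camera images.
- roof: model roof panel fixed flat on the bench (place and yaw vary). Origin on the bench; +x from the dark shingles to the bare plywood eaves half, y along the rows, z up. Spans x -140 to +120, y -100 to +100 mm; the bare board's top is 12 mm above the bench. The fixed upper shingle courses cover x -140 to -58 mm, stepping up to 34 mm high; the loose lowest row is described at shingle_edge
- deck: the plywood board of the roof panel alone, 260 x 200 x 12 mm; origin at the centre of its underside (x -10 mm of roof), axes as roof
- lap (a point): point on the board's top straight below the middle of the loose row's free edge (x -10, y 0, z 12 mm of roof), axes as roof. The gap under the row starts here, is 6 mm high, 180 mm wide, open to +x and at both ends, and 32 mm deep towards -x, where a fixed 6 mm thick stop board ends it
- shingle_edge (a point): middle of the free edge of the loose lowest row of shingles, at its underside (x -10, y 0, z 18 mm of roof when lying down). The row is one dark wooden strip 60 (x) x 180 (y) x 5 mm, hinged along its upper edge at x -70 mm of roof
- shingle (a joint): lift of the loose row about its hinge, rad; 0 lying down, grows as its free edge rises (0.1 rad raises the edge 6 mm); 35 g with a weak spring holding it down, so it lifts at under 1 N
- flashing: flashing lying on the bench: flat aluminium sheet 80 (x) x 120 (y) x 3 mm with a wooden batten fixed on top along its rear edge: x +26 to +40, y -45 to +45, z 3 to 35 mm. Origin at the centre of the sheet's underside, z up. The free edge, at x -40 mm, goes under the shingles; in place its axes lie along those of roof. About 90 to 155 g
- flashing_edge (a point): middle of the sheet's free edge, at its underside (x -40 mm, y 0, z 0 of flashing)
- glue: upright small clear glue bottle, diameter 26 mm, 85 mm high, on the bench; bystander, origin under its centre
- offcut: loose offcut of wood 90 x 14 x 12 mm lying on the bench without any sheet; bystander, origin under its centre
- pin_jar: little glass jar with steel cap, diameter 36 mm, 30 mm high, standing on the top course of the roof (34 mm above the bench); bystander, origin under its centre

How it is judged:
By the outcome, as a careful person would: the job done as asked, in the order asked, and still so for the second after the job is handed in, while the arm keeps its last pose, push and grip.
It also fails if it takes over 40 s, if anything falls off the work surface, if the arm or the gripper's body presses on something with over 40 N, if the wrist force passes 120 N, or if a joint passes its speed limit or range.

## Working session

There is one attempt and no reset: what is moved stays moved. The work goes in short steps, Python scripts to look and compute and a tool call to move; the robot and the scene stay as the last step left them, time stands still between calls to the robot, and variables do not carry over. Pictures are saved under pics/ and viewed, at most 10 in all, crops included, and the job is handed in when it is done.

```bash
ls; mkdir -p pics
```

Create h.py:
```python
import numpy as np,cv2
from cell import env, vision, ticket, read_state
def snap(n):
    s=vision.snapshot(n); s['f']=240/np.tan(np.radians(s['vfov']/2)); return s
def cloud(s):
    v,u=np.mgrid[0:480,0:640]; d=s['depth']
    p=np.stack([(u-s['cx'])*d/s['f'],(v-s['cy'])*d/s['f'],d],-1)
    T=np.array(s['cam_to_world']); return p@T[:3,:3].T+T[:3,3]
def ray(s,u,v,z):
    T=np.array(s['cam_to_world']); d=T[:3,:3]@np.array([(u-s['cx'])/s['f'],(v-s['cy'])/s['f'],1]); o=T[:3,3]
    return o+d*(z-o[2])/d[2]
def save(s,f): cv2.imwrite('pics/'+f,s['color'][:,:,::-1])
```

Run:
```python
from h import *
for n in('top','side'):
    s=snap(n); save(s,n+'1.png'); print(n,s['vfov'],np.round(s['cam_to_world'],3).tolist(), (s['depth']>0).mean())
s=read_state(); print(s['t'],s['tool_rot'],s['contact_force'],s['opening'])
```

```text
cell.py
pics
top 50.266934296424886 [[-0.017, -0.986, 0.168, 335.758], [-1.0, 0.017, -0.002, -40.974], [-0.001, -0.168, -0.986, 1112.022], [0.0, 0.0, 0.0, 1.0]] 0.995986328125
side 44.46893772445014 [[-0.99, -0.102, 0.101, 394.345], [-0.144, 0.731, -0.667, 577.138], [-0.006, -0.675, -0.738, 771.044], [0.0, 0.0, 0.0, 1.0]] 0.9960384114583334
0.1 [[ 9.02680808e-01  4.30310416e-01 -5.52529063e-04]
 [ 4.30310729e-01 -9.02679414e-01  1.59747667e-03]
 [ 1.88654239e-04 -1.67977071e-03 -9.99998571e-01]] [-0.51363002  0.95157272  0.06055512] 92.91655458018786
```

View pics/top1.png

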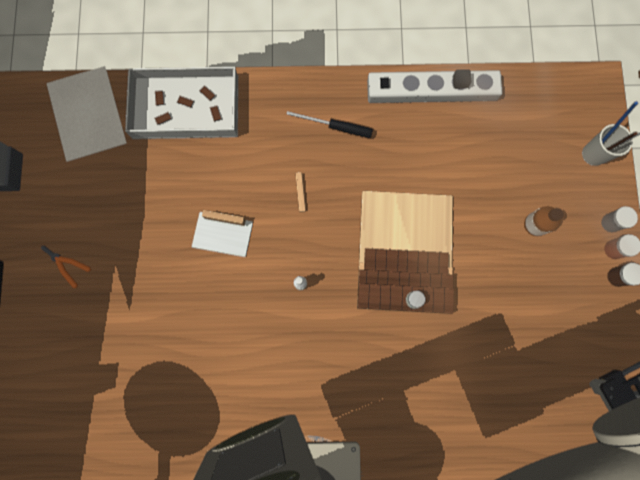

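View pics/side1.png

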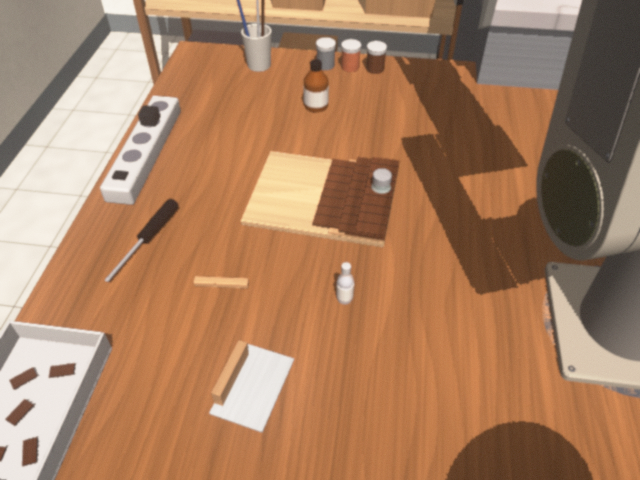

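The top view shows the flashing at about (222,234), with its batten at (224,217) on the far (+x) side. The roof is at (407,250) with its bare half towards +x. The glue is at (300,284), the offcut at (301,192) and the jar at (416,299). The side view agrees. Next I'll measure from masks.

Add to h.py:
```python
def rect(m):
    c=max(cv2.findContours(m.astype(np.uint8),cv2.RETR_EXTERNAL,cv2.CHAIN_APPROX_NONE)[0],key=cv2.contourArea)
    return c
def plane_rect(s,m,z):
    c=rect(m)[:,0,:]
    w=np.array([ray(s,u,v,z)[:2] for u,v in c]).astype(np.float32)
    return cv2.minAreaRect(w)
```

Run:
```python
from h import *
s=snap('top'); hsv=cv2.cvtColor(s['color'],cv2.COLOR_RGB2HSV); P=cloud(s)
H,S,V=[hsv[...,i].astype(int) for i in range(3)]
def roi(u0,u1,v0,v1):
    m=np.zeros((480,640),bool); m[v0:v1,u0:u1]=1; return m
for n,p in dict(sheet=(222,238),batten=(224,217),ply=(400,220),table=(270,230),sh=(400,258),off=(301,192)).items(): print(n,hsv[p[1],p[0]],P[p[1],p[0]].round(1))
rf=roi(180,265,200,270)
print('sheet',plane_rect(s,rf&(S<70)&(V>120),3))
print('batten(depth)',plane_rect(s,rf&(P[...,2]>24),35))
rr=roi(340,475,180,325)
print('ply',plane_rect(s,rr&(V>190)&(S<150),12))
print('roof h',plane_rect(s,rr&(P[...,2]>7),12))
print('glue',P[roi(285,325,265,300)&(P[...,2]>40)].mean(0))
print('jar',P[roi(400,430,285,312)&(P[...,2]>55)].mean(0))
m=roi(290,312,165,218)&(P[...,2]>7);print('off',plane_rect(s,m,12))
```

```text
sheet [ 45   7 219] [539.3 180.7   1.8]
batten [ 15 108 203] [580.2 171.4  30.3]
ply [ 22  81 229] [ 570.7 -211.7   13.1]
table [ 13 138 165] [ 5.558e+02  7.500e+01 -2.000e-01]
sh [ 11 131 105] [ 485.3 -206.9   22. ]
off [ 16 107 220] [638.8   5.1   9.8]
sheet ((547.36083984375, 180.90914916992188), (122.66632843017578, 81.49554443359375), 78.03050231933594)
batten(depth) ((580.1080322265625, 173.4407196044922), (91.90150451660156, 16.065391540527344), 78.53324127197266)
ply ((545.9385986328125, -223.83258056640625), (199.65921020507812, 173.7241668701172), 85.82568359375)
roof h ((502.4492492675781, -222.19528198242188), (207.32412719726562, 261.2582092285156), 85.8489990234375)
glue [428.46634973   4.80340279 120.24663785]
jar [ 395.25535988 -228.49864643   73.41082468]
off ((639.7648315429688, 7.041366100311279), (90.52314758300781, 13.904502868652344), 4.94539737701416)
```

>>> shift_gripper(
  moves=[
    {"yaw":-10.6},
    {"yaw":-10.6},
    {"yaw":-10.6},
    {"yaw":-10.6},
    {"yaw":-10.4},
    {"tx":58, "ty":13},
    {"tx":58, "ty":13},
    {"tx":58, "ty":13},
  ],
)

```text
t: 1.15
tool_pos: [332.0, -377.4, 218.2]
tool_rot: [[0.204, 0.979, -0.0], [0.979, -0.204, 0.001], [0.001, -0.0, -1.0]]
contact_force: [0.7, -0.4, 0.2]
opening: 93.5
grasp_force: 0.0
```

>>> shift_gripper(
  moves=[
    {"tx":58, "ty":13},
    {"tx":58, "ty":13},
    {"tx":58, "ty":13},
    {"tx":58, "ty":13},
    {"tx":58, "ty":13},
    {"tx":58, "ty":13},
    {"tx":58, "ty":13},
    {"tx":58, "ty":13},
  ],
  jaw=40,
)

```text
t: 2.15
tool_pos: [528.2, 56.0, 218.6]
tool_rot: [[0.203, 0.979, 0.0], [0.979, -0.203, -0.0], [-0.0, 0.0, -1.0]]
contact_force: [0.4, -0.9, 0.4]
opening: 40.1
grasp_force: 0.0
```

>>> shift_gripper(
  moves=[
    {"tx":60, "ty":13, "tz":20},
    {"tx":60, "ty":13, "tz":20},
    {"tx":5, "ty":1},
    {},
  ],
  jaw=40,
)

```text
t: 2.65
tool_pos: [577.7, 167.5, 179.5]
tool_rot: [[0.202, 0.979, -0.001], [0.979, -0.202, -0.001], [-0.001, -0.001, -1.0]]
contact_force: [-0.3, 0.4, -0.2]
opening: 40.2
grasp_force: 0.0
```

Run:
```python
from h import *
s=snap('wrist'); save(s,'w1.png'); print(s['vfov'],np.round(s['cam_to_world'],2).tolist())
```

```text
68.80621763079417 [[0.98, -0.2, -0.06, 593.18], [-0.2, -0.94, -0.26, 239.74], [-0.0, 0.27, -0.96, 345.52], [0.0, 0.0, 0.0, 1.0]]
```

View pics/w1.png

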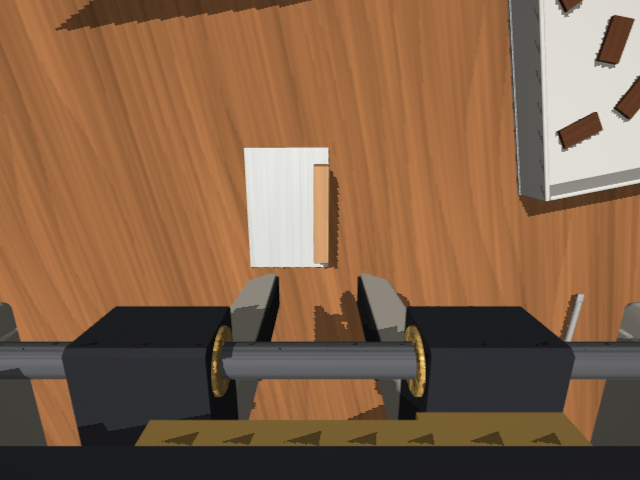

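The wrist picture shows the sheet at columns 245–328 and rows 148–267. The batten is at 314–328 by 165–264, lined up with the fingers at (278, 275) and (360, 275).

Run:
```python
from h import *
s=snap('wrist'); hsv=cv2.cvtColor(s['color'],cv2.COLOR_RGB2HSV); H,S,V=[hsv[...,i].astype(int) for i in range(3)]
P=cloud(s); r=np.zeros((480,640),bool); r[130:272,220:360]=1
print(hsv[200,321],P[200,321],P[200,280])
print('sheet',plane_rect(s,r&(S<60)&(V>120),3))
m=r&(P[...,2]>28); print('batten',plane_rect(s,m,35)); q=P[m]; print(q.mean(0),np.ptp(q,0))
```

```text
[ 15 119 213] [585.49116194 187.32566026  34.79434237] [545.09571219 190.37352133   3.33275611]
sheet ((549.1306762695312, 179.9969024658203), (119.95144653320312, 80.11202239990234), 78.21468353271484)
batten ((581.711669921875, 173.83160400390625), (89.62708282470703, 14.362814903259277), 77.95791625976562)
[582.55293266 178.95443173  51.34441922] [ 30.5739884  110.21949648 314.81590726]
```

>>> shift_gripper(
  moves=[
    {"tx":7, "ty":2.7, "tz":20},
    {"tz":50},
    {"tz":50},
    {"tz":35},
    {"tz":15},
    {},
    {},
  ],
  jaw=40,
)

```text
t: 3.62
tool_pos: [583.6, 173.9, 11.9]
tool_rot: [[0.203, 0.979, 0.003], [0.979, -0.203, 0.001], [0.001, 0.003, -1.0]]
contact_force: [0.2, -0.1, 0.2]
opening: 40.1
grasp_force: 0.0
```

>>> shift_gripper(
  moves=[
    {},
    {},
    {},
    {},
  ],
  jaw=8,
  grip_force=40,
)

```text
t: 4.12
tool_pos: [582.3, 173.8, 10.4]
tool_rot: [[0.203, 0.979, 0.001], [0.979, -0.203, 0.0], [0.0, 0.001, -1.0]]
contact_force: [-1.8, -0.5, 3.6]
opening: 13.7
grasp_force: 40.0
```

>>> shift_gripper(
  moves=[
    {"tz":-20},
    {"tz":-50},
    {"tz":-60},
    {"tz":-60, "yaw":-7.5},
    {"tx":-40},
    {"tx":-60},
    {"tx":-60},
    {"tx":-60},
  ],
)

```text
t: 5.12
tool_pos: [565.5, -47.4, 201.4]
tool_rot: [[0.073, 0.997, 0.001], [0.997, -0.073, -0.0], [-0.0, 0.001, -1.0]]
contact_force: [0.9, -0.8, -0.9]
opening: 13.4
grasp_force: 40.0
```

>>> shift_gripper(
  moves=[
    {"tx":-60},
    {"tx":-60},
    {"tx":-60},
    {"tx":-60},
    {"tx":-60},
    {"tx":-25},
    {},
    {},
  ],
)

```text
t: 6.12
tool_pos: [542.1, -369.0, 200.5]
tool_rot: [[0.073, 0.997, 0.0], [0.997, -0.073, 0.0], [0.0, 0.0, -1.0]]
contact_force: [0.9, 0.6, -1.3]
opening: 13.8
grasp_force: 40.0
```

Run:
```python
from h import *
s=snap('wrist'); save(s,'w2.png'); np.save('w2.npy',s,allow_pickle=True); print(read_state()['tool_pos'])
```

```text
[ 542.30353016 -368.68601582  200.45300673]
```

View pics/w2.png

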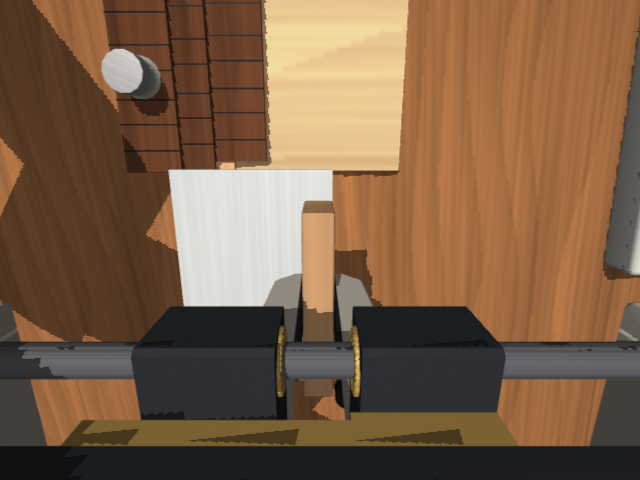

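The picture shows the carried sheet's corners at (169,170) and (332,170). The roof's eave edge runs (408,0)–(399,170), its near side lies at row 171, and the shingle edge runs (265,0)–(269,163). I'll move +100 mm in y for the far side, then fit all the lines.

>>> shift_gripper(
  moves=[
    {"tx":50},
    {"tx":50},
    {},
    {},
  ],
)

```text
t: 6.68
tool_pos: [549.7, -269.3, 200.5]
tool_rot: [[0.071, 0.997, 0.001], [0.997, -0.071, -0.001], [-0.001, 0.001, -1.0]]
contact_force: [0.2, -1.4, -0.1]
opening: 13.8
grasp_force: 40.0
```

Create fit.py:
```python
from h import *
def line(pts):
    vx,vy,x,y=cv2.fitLine(np.array(pts,np.float32),cv2.DIST_HUBER,0,.01,.01).ravel(); return np.array([x,y]),np.degrees(np.arctan2(vy,vx))
def masks(s):
    hsv=cv2.cvtColor(s['color'],cv2.COLOR_RGB2HSV).astype(int); H,S,V=[hsv[...,i] for i in range(3)]
    return H,S,V
```

Run:
```python
from fit import *
a=np.load('w2.npy',allow_pickle=True).item(); b=snap('wrist'); save(b,'w3.png'); 
for n,p in dict(ply=(350,100),table=(450,100),face=(365,172),sh=(240,100)).items(): print(n,cv2.cvtColor(a['color'],cv2.COLOR_RGB2HSV)[p[1],p[0]])
for nm,s in(('a',a),('b',b)):
    H,S,V=masks(s); ply=(V>195)&(S<125)&(S>45)&(H>14); ply[:,:230]=0; ply[185:]=0
    ply=cv2.morphologyEx(ply.astype(np.uint8),cv2.MORPH_OPEN,np.ones((5,5)))>0
    v,u=np.nonzero(ply); print(nm,u.min(),u.max(),v.min(),v.max())
    r=[i for i in range(v.min()+8,min(v.max()-8,160))]
    eave=[ray(s,np.nonzero(ply[i])[0].max()+.5,i,12)[:2] for i in r]
    print(' eave',line(eave))
    sh=[ray(s,np.nonzero(ply[i])[0].min()-.5,i,23)[:2] for i in r]
    print(' shingle',line(sh))
    cols=range(345,392)
    for nmv,f,o in(('near',np.max,.5),('far',np.min,-.5)):
        print(' ',nmv,line([ray(s,c,f(np.nonzero(ply[:,c])[0])+o,12)[:2] for c in cols if ply[:,c].any()]))
```

```text
ply [ 18  95 236]
table [ 13 153 180]
face [ 13 153  85]
sh [ 11 159 111]
a 264 407 0 169
 eave (array([ 631.08325, -252.02864], dtype=float32), np.float32(85.72026))
 shingle (array([ 505.71738, -244.37488], dtype=float32), np.float32(85.759415))
  near (array([ 590.3436 , -327.31134], dtype=float32), np.float32(-4.2691746))
  far (array([ 592.9486, -179.1528], dtype=float32), np.float32(-4.268725))
b 232 404 61 184
 eave (array([ 635.7957, -185.9297], dtype=float32), np.float32(85.592155))
 shingle (array([ 511.17578, -166.88617], dtype=float32), np.float32(86.311676))
  near (array([ 609.63855, -243.49684], dtype=float32), np.float32(-4.166081))
  far (array([ 612.9204, -129.6924], dtype=float32), np.float32(-4.160235))
```

View pics/w3.png

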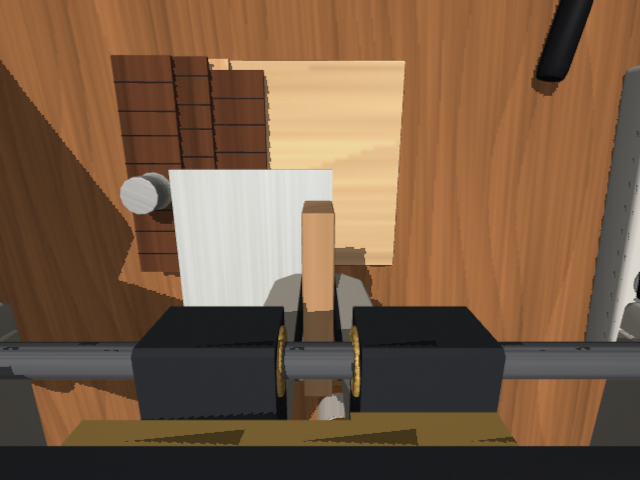

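The third picture shows the far side of the board at row 61, the eave at columns 392–405, and the shingle edge at about column 268. From the fits: roof yaw about -4.25°, origin x' = 528 and centre y' = -183.3 along the roof axes. So I'll go 44.5 along tool x and +40 along tool y, then down.

>>> shift_gripper(
  moves=[
    {"tx":44.5, "ty":40},
    {"tz":50},
    {"tz":55},
    {"tz":45},
    {"tz":15},
    {},
    {},
    {},
  ],
)

```text
t: 7.72
tool_pos: [594.2, -229.6, 37.6]
tool_rot: [[0.074, 0.997, 0.004], [0.997, -0.074, -0.002], [-0.001, 0.004, -1.0]]
contact_force: [0.7, -0.7, -0.7]
opening: 13.8
grasp_force: 40.0
```

Run:
```python
from h import *
s=snap('wrist'); save(s,'w4.png');np.save('w4.npy',s,allow_pickle=True)
p=read_state()['tool_pos']; c,n=np.cos(np.radians(4.25)),np.sin(np.radians(4.25)); print(p, p[0]*c-p[1]*n*1-528, p[0]*n+p[1]*c+183.3)
```

```text
[ 593.87433242 -229.38926482   37.15232009] 81.24098001200593 -1.4473566564685143
```

View pics/w4.png

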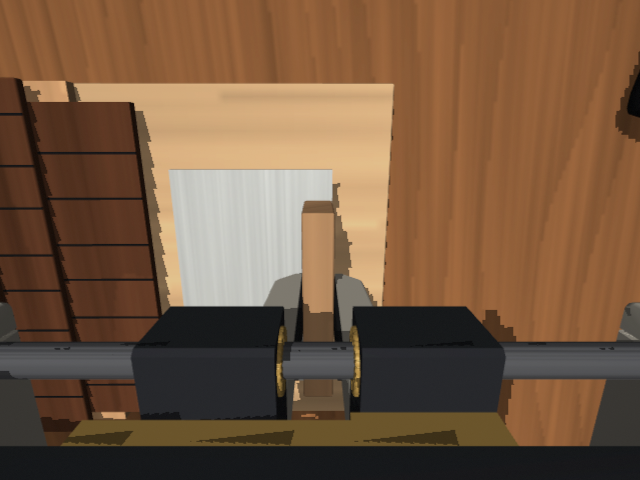

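This picture shows the sheet's edge at columns 171–333, row 170, above the bare ply. The board's far side is at row 84, and the loose row's end is at (38–133, 102) with its edge running (133,102)–(158,300).

Run:
```python
from fit import *
s=np.load('w4.npy',allow_pickle=True).item()
H,S,V=masks(s); c,n=np.cos(np.radians(4.25)),np.sin(np.radians(4.25))
R=lambda w:(round(w[0]*c-w[1]*n-528,1),round(w[0]*n+w[1]*c+183.3,1))
sh=(S<60)&(V>120); zt=37.2-10.4+3
e=[]
for u in range(180,328): e.append(ray(s,u,np.nonzero(sh[:,u])[0].min()-.5,zt)[:2])
p,a=line(e); print('sheet side',R(p),a)
e=[]
for v in range(180,295): e.append(ray(s,np.nonzero(sh[v,:300])[0].min()-.5,v,zt)[:2])
p,a=line(e); print('sheet free edge',R(p),a)
ply=(V>170)&(S<140)&(H>13); e=[]
for u in range(200,380): e.append(ray(s,u,np.nonzero(ply[:165,u])[0].min()-.5,12)[:2])
p,a=line(e); print('board side',R(p),a)
g=V.astype(np.float32); e=[];f=[]
for v in range(115,290):
    d=np.diff(g[v,100:185]); e.append(ray(s,100+np.argmax(S[v,100:185]<140)-.5,v,12)[:2])
p,a=line(e); print('ply lit edge z12',R(p),a)
dark=(V<150)&(H<13)
print(V[200,130:185],S[200,130:185])
f=[ray(s,u,np.argmax(V[90:125,u]<135)+89.5,23)[:2] for u in range(60,125)]
p,a=line(f); print('row end',R(p),a)
```

```text
sheet side (np.float64(50.1), np.float64(58.6)) -4.303684
sheet free edge (np.float64(8.7), np.float64(23.5)) 85.66558
board side (np.float64(63.0), np.float64(99.7)) -4.624738
ply lit edge z12 (np.float64(-12.8), np.float64(33.6)) 85.59642
[ 91  90  91  91  93  91  90  89  89  90  89  89  58  25  24  26  40  97
 114 115 114 114 114 114 114 114 184 217 220 220 220 220 220 220 220 220
 220 220 220 220 220 213 199 196 197 196 196 199 199 199 202 207 206 204
 202] [154 156 154 157 159 157 156 158 158 159 158 158 158 173 170 147 140 108
 107 106 105 105 105 105 105 105 107 105 105 104 104 104 105 104 104 104
 104 104 104 104 104  75  24   8   8   8   7   8   8   8   6   7   7   8
   6]
row end (np.float64(-25.3), np.float64(89.9)) -4.2682204
```

>>> shift_gripper(
  moves=[
    {"tx":1.4, "tz":10},
    {"tz":3},
    {},
    {},
  ],
)

```text
t: 8.28
tool_pos: [592.4, -226.9, 22.3]
tool_rot: [[0.073, 0.997, -0.001], [0.997, -0.073, 0.0], [0.0, -0.001, -1.0]]
contact_force: [-2.7, 2.1, 6.6]
opening: 13.6
grasp_force: 40.0
```

>>> shift_gripper(
  moves=[
    {"tz":1},
    {"tz":1},
    {},
    {},
  ],
)

```text
t: 8.78
tool_pos: [592.5, -227.0, 22.3]
tool_rot: [[0.073, 0.997, -0.001], [0.997, -0.073, 0.0], [0.0, -0.001, -1.0]]
contact_force: [-10.8, 4.9, 22.4]
opening: 13.5
grasp_force: 40.0
```

>>> shift_gripper(
  moves=[
    {"tx":-0.5, "tz":-1.8},
    {"ty":-3},
    {"ty":-4},
    {"ty":-4},
    {"ty":-4},
    {},
  ],
)

```text
t: 9.52
tool_pos: [577.8, -226.9, 22.3]
tool_rot: [[0.074, 0.997, 0.001], [0.997, -0.074, -0.001], [-0.0, 0.001, -1.0]]
contact_force: [1.0, -0.3, 7.5]
opening: 14.1
grasp_force: 40.0
```

Run:
```python
from h import *
s=snap('wrist'); save(s,'w5.png')
p=read_state()['tool_pos']; c,n=np.cos(np.radians(4.25)),np.sin(np.radians(4.25)); print(p[0]*c-p[1]*n-528, p[0]*n+p[1]*c+183.3)
```

```text
64.96346517071458 -0.19534056418751788
```

View pics/w5.png

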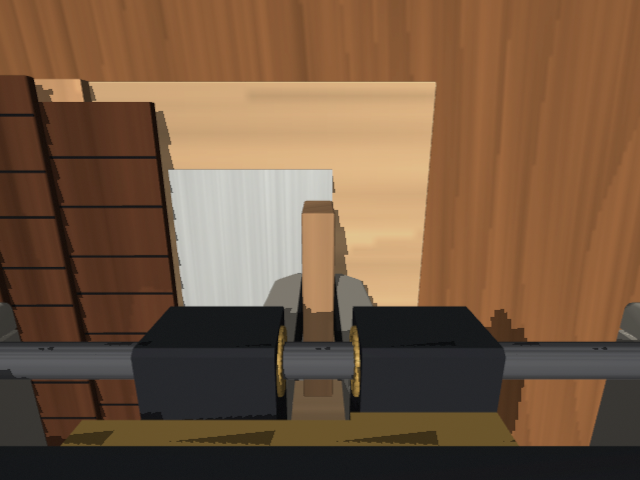

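The sheet lies flat with its free edge (columns 169–182) just at the shingle edge, parallel to it. I'll slide on.

>>> shift_gripper(
  moves=[
    {"ty":-2},
    {"ty":-4},
    {"ty":-4},
    {"ty":-4},
    {"ty":-2},
    {},
    {},
  ],
)

```text
t: 10.45
tool_pos: [561.9, -225.8, 22.3]
tool_rot: [[0.074, 0.997, 0.001], [0.997, -0.074, -0.001], [-0.0, 0.001, -1.0]]
contact_force: [0.4, -0.3, 6.4]
opening: 14.0
grasp_force: 40.0
```

>>> shift_gripper(
  moves=[
    {"ty":-4},
    {"ty":-4},
    {"ty":-3},
    {"ty":-1},
    {},
    {},
  ],
)

```text
t: 11.2
tool_pos: [550.0, -224.9, 22.3]
tool_rot: [[0.074, 0.997, 0.001], [0.997, -0.074, -0.001], [-0.001, 0.001, -1.0]]
contact_force: [1.9, -0.2, 6.7]
opening: 14.0
grasp_force: 40.0
```

>>> shift_gripper(
  moves=[
    {"ty":-2},
    {"ty":-2},
    {},
    {},
  ],
)

```text
t: 11.7
tool_pos: [546.1, -224.7, 22.4]
tool_rot: [[0.074, 0.997, 0.001], [0.997, -0.074, -0.001], [-0.001, 0.001, -1.0]]
contact_force: [2.2, 0.2, 6.0]
opening: 13.6
grasp_force: 40.0
```

>>> shift_gripper(
  moves=[
    {"ty":-1},
    {"ty":-1},
    {},
    {},
  ],
)

```text
t: 12.2
tool_pos: [544.2, -224.5, 22.3]
tool_rot: [[0.074, 0.997, 0.002], [0.997, -0.074, -0.001], [-0.001, 0.002, -1.0]]
contact_force: [3.5, 0.1, 5.1]
opening: 13.9
grasp_force: 40.0
```

>>> shift_gripper(
  moves=[
    {"ty":-0.7},
    {},
    {},
  ],
)

```text
t: 12.58
tool_pos: [544.2, -224.5, 22.4]
tool_rot: [[0.074, 0.997, 0.003], [0.997, -0.074, -0.001], [-0.001, 0.003, -1.0]]
contact_force: [6.5, -0.9, 2.7]
opening: 13.7
grasp_force: 40.0
```

>>> shift_gripper(
  moves=[
    {"tz":0.9},
    {},
    {},
    {},
  ],
)

```text
t: 13.08
tool_pos: [544.2, -224.5, 22.3]
tool_rot: [[0.074, 0.997, 0.003], [0.997, -0.074, -0.001], [-0.001, 0.003, -1.0]]
contact_force: [3.3, 1.3, 10.8]
opening: 13.4
grasp_force: 40.0
```

Run:
```python
from h import *
s=snap('side'); cv2.imwrite('pics/s2.png',cv2.resize(s['color'][130:260,220:420,::-1],None,fx=4,fy=4,interpolation=cv2.INTER_CUBIC))
for i in range(2):
    snap('top'); q=read_state(); print(q['contact_force'],q['wrist_torque'])
```

```text
[ 3.10831604  1.19411094 10.52586658] [ 0.23984682 -0.50949009  0.02299254]
[ 3.06019226  1.22863494 10.23135872] [ 0.29036863 -0.48709669  0.00407931]
```

View pics/s2.png

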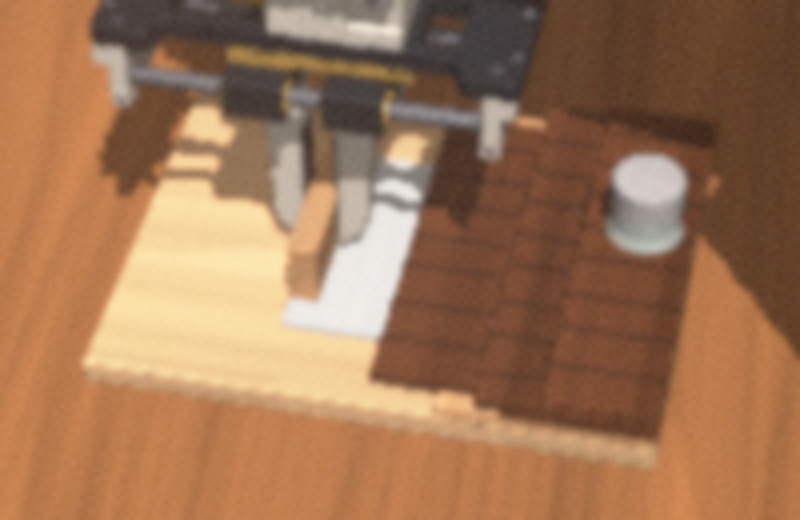

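The sheet is under the row, which lies flat. The jar hasn't moved, the push is about 10 N, and the sheet is against the stop.

```bash
python3 -c "
from cell import env, vision, ticket, read_state
print(ticket.hand_in())"
```

```text
the job is handed in; nothing more can be done
None
```

The job is handed in: the flashing is under the loose row and up against the stop, square and centred to within about 0.3 mm by my measurements, with the batten still gripped and about 10 N pressing it flat; the row looked unlifted and the jar unmoved in the last picture, and the arm stayed well clear of the glue bottle and offcut, which I did not check again.

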